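Turn the fossil chisel round and lay it in the rest

TASK

The red-handled chisel lies on the green mat among the other tools, pointing the wrong way. Turn it end for end and lay it down in the instrument rest, steel shaft in the narrow white notch and handle in the wide orange notch, seated level at the bottom of both notches, and let go. Leave the yellow pick and the blue brush where they lie.

Things in the scene. Friction and masses are not known exactly. Their poses are not given: they have to be found in the camera images.
- chisel_mid (a point): Red-handled chisel: its balance point, half-way up the handle. x along the tool to its tip, z up. Handle 24 x 24 mm, 110 mm long, x -85 to +25 mm. Steel shaft, 10 mm round, on the same axis to x = +88, then a flat blade 16 mm wide to +110 mm. At the start the tip points roughly away from the robot. Lies flat on a 3 mm mat (centre 15 mm up); about 90 g.
- rest: Fixed rest: base 140 x 70 x 6 mm, two forks 8 mm thick, tops at 78 mm. Origin on the bench under the narrow white notch (floor 16 mm wide, 55 mm up; 44 mm wide at top). x points to the wide orange notch at x = 100 mm (floor 32 mm wide, 48 mm up; 56 mm at top), z up. Fingers fit between the forks. Seated, tip to -x, the chisel's point is 60 mm up, best at x = 55 mm.
- pick_mid (a point): Yellow-handled pick, a bystander: its balance point, half-way up the handle. x along the tool to its tip, z up. Handle 24 x 24 mm, 110 mm long, x -85 to +25 mm. Thin steel needle to x = +112 mm. Lies flat on a 3 mm mat (centre 15 mm up); about 90 g.
- brush_mid (a point): Blue-handled brush, a bystander: its balance point, half-way up the handle. x along the tool to its tip, z up. Handle 24 x 24 mm, 110 mm long, x -85 to +25 mm. Ferrule and pale head 22 mm wide to x = +100 mm. Lies flat on a 3 mm mat (centre 15 mm up); about 90 g.
Mind the look-alikes: they are no part of the job. Of the things shaped like the part that bears chisel_mid, the red one is meant.

How it is judged:
At the end, for the whole second after the job is handed in: The chisel lies still in the rest with its tip pointing past the narrow white notch: its centre between the forks (20 to 100 mm from the narrow notch along the rest), within 15 mm of the rest's centre line, 52 to 68 mm above the bench, and its length within 10 degrees of the rest's (x of chisel_mid in the frame of rest between 0.02 and 0.1 m and y of chisel_mid in the frame of rest between -0.015 and 0.015 m and z of chisel_mid in the frame of rest between 0.052 and 0.068 m and angle between the x axis of chisel_mid and the x axis of rest, either way round below 0.175 rad and x of rest in the frame of chisel_mid above 0 m and linear speed of chisel below 0.02 m/s); the robot touches nothing.
It fails at once if the yellow pick is moved more than 30 mm (distance of pick_mid from where it was at the start of the episode above 0.03 m).
It fails at once if the blue brush is moved more than 30 mm (distance of brush_mid from where it was at the start of the episode above 0.03 m).
It also fails if it takes over 35 s, if anything falls off the work surface, if the arm or the gripper's body presses on something with over 40 N, if the wrist force passes 120 N, or if a joint passes its speed limit or range.

ROBOT

A 6-joint arm with a two-finger parallel gripper is mounted at the origin on the work surface. World frame = base frame: x ahead of the robot, y to its left, z up, the work surface at z = 0. Lengths are in m, angles in rad, forces in N, time in s.
With the tool pointing down it reaches from about 0.375 to 0.9 m from the base axis. Payload 3.1 kg.
Tool frame: the origin (TCP) lies at the very end of the fingers, on their centre line; the grasp point (between the pads) lies 19 mm behind it; z points along the fingers, y is the direction in which the jaws open and shut (so a half turn about z gives the same grasp; the last joint's range is limited). The gripper opens to 85 mm and grips with 20 to 120 N. Pads are 22 mm wide; open, the fingers measure 114 mm over their backs; the gripper's body (76 mm by 85 mm) begins 54 mm behind the grasp point. The pads swing forward as they close: fully open they stand 13 mm farther back than shut.
Start: joints at [-1.284, 0.527, 1.433, -0, 1.181, -0.178], TCP at [0.281, -0.558, 0.208] pointing down, gripper open.
Joint ranges: [-3.08, 3.08], [-0.75, 2.2], [0.22, 2.44], [-1.43, 4.57], [0, 2.65], [-2.85, 2.85]. Speed limits (rad/s): [2.79, 2.79, 3.14, 3.14, 3.14, 3.14].

INTERFACE

Orientations are given as a unit quaternion [x, y, z, w].
In Python, from station import manip gives the robot as it stands. The module is installed in compiled form; this text tells all that it offers.
- The arm moves only by the tool send_rows, never from a script. Its argument "commands" is a list of rows, each an object with "delta_pos": the shift along the world's x, y, z in cm, a list of three; "yaw": the turn about the world's z in rad. A call has 1 to 10 rows; each row shifts and turns the pose as measured when the row begins; what a row does not reach is not made up. A row lasts 1/8 s, in which the tool goes at most 62.5 mm and 10.7 degrees, less where a joint would pass 70% of its speed; a pose out of reach is approached as far as the arm can. A call is refused whole if a number of a shift passes 6.25 or a number of a turn 0.188, either way. A call with a gripper value outside its range is refused whole. "grip" is the closure, from -1 (fully open) to 1 (shut), set as the call begins (left out, the last holds). The fingers move at their own pace and stop on an object; "force" is the grip in N (left out, the last holds). Time passes only in rows, so rows that do not move let the fingers close. It gives the time, the measured TCP pose, the force and the opening at its end, in the units of the state.
- manip.sense(): the state, without advancing time (a new reading comes with each control period).
- manip.snapshot(name): name is "scene" or "top" or "wrist"; returns the picture (384x512x3 uint8, blue, green, red); there is no depth.
- manip.get_calibration(name): a dict with "fx", "fy", "cx", "cy" (pixels), "dist_coeffs" ([k1, k2, p1, p2, k3] as OpenCV has them; the pictures are not rectified), "world_to_cam" (4x4, takes a point from world to camera coordinates); the wrist camera has in their place "mount" (4x4, takes a point from camera to tool coordinates, whose origin is the TCP and whose axes are the flange's). Camera axes: x right, y down, z forward; pixel columns grow to the right and rows downward; lengths in m; the calibration is good to about 2 mm. A picture is of the moment at which its call begins: read the wrist's pose just before it. get_calibration takes no time and is no camera call.
- manip.sign_off(): hands the job in, once; it reports no verdict.
The state is a dict: "t": time; "q": joint angles; "qd": joint speeds; "tau": joint torques, N m; "tcp_pos": TCP position; "tool_rot": TCP orientation; "force": force on the tool from outside, world axes, zero at the start; "ft_torque": the same for the moment, N m; "finger_gap": opening from 0.0 (shut) to 1.0 (fully open).
Only numpy, scipy, OpenCV 4.12 (cv2) and the standard library are available. Lean on these libraries where they do the work, as an engineer would, in place of code of your own. Each camera call takes 0.05 s, during which the arm holds its last target. There are 200 camera calls.

## Working session

There is one attempt and no reset: what is moved stays moved. The work goes in short steps, Python scripts to look and compute and a tool call to move; the robot and the scene stay as the last step left them, time stands still between calls to the robot, and variables do not carry over. Pictures are saved under pics/ and viewed, about 8 in all and at most 12, crops included, and the job is handed in when it is done.

Besides the shell and the picture viewer there is one more tool, called after "Call:" as name([rows], argument=value, ...), one row to a line, values as JSON. send_rows: Moves the arm, as the interface text tells. Its arguments: {"type":"object","properties":{"commands":{"type":"array","items":{"type":"object","properties":{"delta_pos":{"type":"array","items":{"type":"number"}},"yaw":{"type":"number"}}}},"grip":{"type":"number"},"force":{"type":"number"}},"required":["commands"]}

```bash
mkdir -p pics; cat > h.py <<'E'
import numpy as np, cv2
from station import manip
def ray(cal,uv):
    K=np.array([[cal['fx'],0,cal['cx']],[0,cal['fy'],cal['cy']],[0,0,1.]])
    p=cv2.undistortPoints(np.array(uv,float).reshape(-1,1,2),K,np.array(cal['dist_coeffs'])).reshape(-1,2)
    T=np.linalg.inv(np.array(cal['world_to_cam']))
    d=np.c_[p,np.ones(len(p))]@T[:3,:3].T
    return T[:3,3],d
def onplane(cal,uv,z):
    o,d=ray(cal,uv); return o+d*((z-o[2])/d[:,2])[:,None]
def proj(cal,P):
    K=np.array([[cal['fx'],0,cal['cx']],[0,cal['fy'],cal['cy']],[0,0,1.]])
    T=np.array(cal['world_to_cam'])
    return cv2.projectPoints(np.array(P,float).reshape(-1,1,3),cv2.Rodrigues(T[:3,:3])[0],T[:3,3],K,np.array(cal['dist_coeffs']))[0].reshape(-1,2)
E
python3 - <<'E'
from h import *
a=manip.snapshot('top');b=manip.snapshot('scene')
cv2.imwrite('pics/top.png',a);cv2.imwrite('pics/scene.png',b)
s=manip.sense();print(s)
for n in('top','scene'):
    c=manip.get_calibration(n);print(n,c['fx'],np.linalg.inv(c['world_to_cam'])[:3,3])
cv2.imwrite('pics/both.png',cv2.resize(np.vstack([a,b]),(512,768))[:, :] if 0 else np.hstack([cv2.resize(a,(400,300)),cv2.resize(b,(400,300))]))
c=manip.get_calibration('top')
hsv=cv2.cvtColor(a,cv2.COLOR_BGR2HSV)
M={'red':cv2.inRange(hsv,(0,120,60),(6,255,255))|cv2.inRange(hsv,(172,120,60),(180,255,255)),'orange':cv2.inRange(hsv,(8,120,60),(18,255,255)),'yellow':cv2.inRange(hsv,(21,120,60),(34,255,255)),'blue':cv2.inRange(hsv,(95,110,50),(130,255,255)),'green':cv2.inRange(hsv,(40,60,40),(90,255,255))}
for k,m in M.items():
    for ct in cv2.findContours(m,cv2.RETR_EXTERNAL,cv2.CHAIN_APPROX_NONE)[0]:
        if cv2.contourArea(ct)<40: continue
        r=cv2.minAreaRect(ct);bx=cv2.boxPoints(r)
        print(k,cv2.contourArea(ct),np.round(r[0]),np.round(r[1]),round(r[2]), onplane(c,[r[0]],.027).round(3)[0],onplane(c,bx,.027).round(3)[:,:2].tolist())
E
```

```text
{'t': 0.1, 'q': array([-1.28348991e+00,  5.28336425e-01,  1.43375211e+00,  1.33184576e-05,
        1.18143215e+00, -1.78531488e-01]), 'qd': array([-0.00046928, -0.00195991, -0.0026055 , -0.00071248, -0.00156348,
        0.0015755 ]), 'tau': array([ 4.24031450e-04, -4.43304241e+01, -1.78586841e+01, -2.79538735e-04,
        3.86670639e-03, -2.32485894e-05]), 'tcp_pos': array([ 0.28054809, -0.55773233,  0.20696115]), 'tool_rot': array([ 9.72996925e-01,  2.30816060e-01, -4.62551964e-05, -9.62923506e-04]), 'force': array([-0.52484305, -0.16716017, -0.36596808]), 'ft_torque': array([ 0.01509868, -0.01898503,  0.00623527]), 'finger_gap': 0.9987509776925851}
top 497.4538592716781 [ 0.21940502 -0.04610464  1.29284214]
scene 477.94927659878266 [ 0.71652548 -0.68589177  0.86599834]
red 209.5 [372. 139.] [ 9. 28.] 9 [ 0.504 -0.332  0.027] [[0.469, -0.314], [0.543, -0.326], [0.54, -0.351], [0.466, -0.338]]
orange 117.0 [170. 102.] [11. 26.] 78 [0.595 0.2   0.027] [[0.602, 0.237], [0.617, 0.17], [0.589, 0.163], [0.573, 0.229]]
orange 343.0 [254.   7.] [19. 39.] 60 [ 0.869 -0.016  0.027] [[0.863, 0.043], [0.924, -0.048], [0.875, -0.075], [0.814, 0.016]]
yellow 307.0 [293. 130.] [36. 10.] 77 [ 0.522 -0.125  0.027] [[0.566, -0.102], [0.573, -0.126], [0.479, -0.147], [0.473, -0.123]]
blue 310.5 [328. 136.] [35.  9.] 90 [ 0.508 -0.218  0.027] [[0.554, -0.206], [0.555, -0.23], [0.461, -0.23], [0.461, -0.206]]
green 12822.5 [332. 131.] [147. 116.] 1 [ 0.522 -0.227  0.027] [[0.369, -0.035], [0.681, -0.035], [0.686, -0.432], [0.369, -0.416]]
```

View pics/top.png

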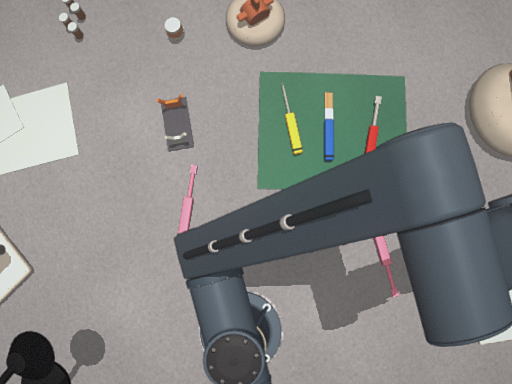

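View pics/scene.png

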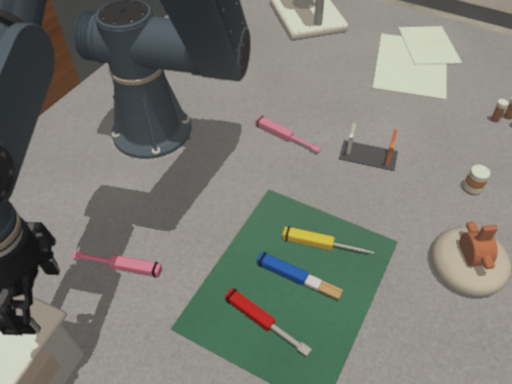

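The top picture shows the rest at (176,122), with the orange fork at (170,102) and the white one at (177,138). The chisel's handle at (372,139) is partly under the arm there.

Chisel-shaped candidates in the scene view:
- Red at (252,310), on the mat with a flat steel blade
- Pink at (287,131) and (133,264), off the mat
- Yellow at (310,239) and blue at (285,270), the bystanders

The red one fits. I'll confirm it in an enlarged crop and measure it along with the rest.

```bash
cat > m.py <<'E'
from h import *
a=cv2.imread('pics/top.png');b=cv2.imread('pics/scene.png')
ct=manip.get_calibration('top');cs=manip.get_calibration('scene')
def red(i):
    h=cv2.cvtColor(i,cv2.COLOR_BGR2HSV)
    return cv2.inRange(h,(0,190,60),(6,255,255))|cv2.inRange(h,(175,190,60),(180,255,255))
for n,i,c in(('scene',b,cs),('top',a,ct)):
    m=red(i);C=max(cv2.findContours(m,0,1)[0],key=cv2.contourArea)
    r=cv2.minAreaRect(C);print(n,r,onplane(c,cv2.boxPoints(r),.02).round(3)[:,:2].tolist(),onplane(c,[r[0]],.02).round(4))
z=lambda i,x,y,w,h,s:cv2.resize(i[y:y+h,x:x+w],None,fx=s,fy=s,interpolation=cv2.INTER_CUBIC)
A=z(a,150,85,50,75,6)          # rest top  300x450
B=z(b,330,115,80,60,5)         # rest scene 400x300
C=z(b,215,280,110,80,3.6364)   # chisel scene
o=np.zeros((592,700,3),np.uint8);o[:450,:300]=A;o[:300,300:]=B;o[300:300+C.shape[0],300:300+C.shape[1]]=C[:292]
cv2.imwrite('pics/crops.png',o)
E
python3 m.py
```

```text
scene ((251.0664825439453, 310.1820983886719), (49.997108459472656, 12.79495906829834), 36.25383758544922) [[0.443, -0.338], [0.445, -0.311], [0.544, -0.329], [0.541, -0.354]] [[ 0.4941 -0.3334  0.02  ]]
top ((373.7500305175781, 144.75), (0.7071067094802856, 1.4142134189605713), 45.0) [[0.49, -0.337], [0.492, -0.34], [0.491, -0.341], [0.488, -0.339]] [[ 0.4903 -0.3393  0.02  ]]
```

View pics/crops.png

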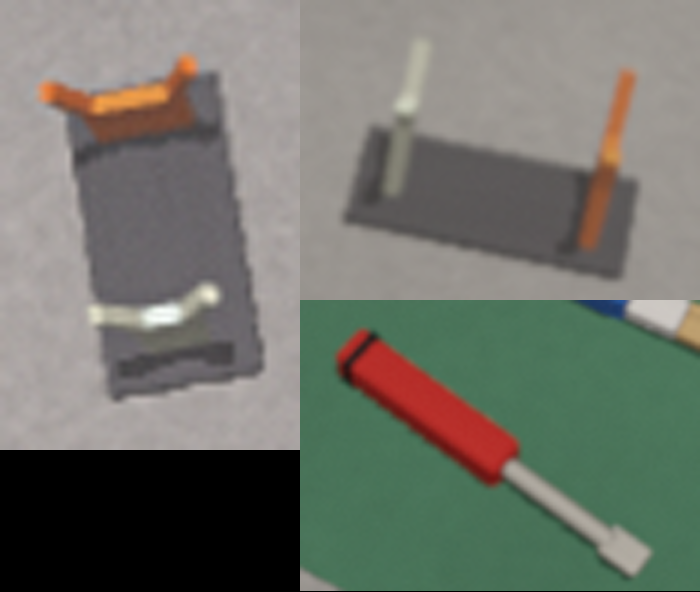

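The crop confirms the red handle, steel shaft and flat blade lying on the green mat: butt at scene pixel (230,292), tip at (308,353). The rest is clear too, so I'll turn both into positions.

```bash
python3 - <<'E'
from h import *
ct=manip.get_calibration('top');cs=manip.get_calibration('scene')
S=lambda p:[(215+(x-300)/3.636,280+(y-300)/3.636) for x,y in p]
P=onplane(cs,S([(350,352),(505,465)]),.017);T=onplane(cs,S([(638,566)]),.015)
print('butt,front',P.round(4),'tip',T.round(4),'len',np.linalg.norm(P[0]-P[1]),np.linalg.norm(T-P[1]))
u=(T[0]-P[0])[:2];u/=np.linalg.norm(u);print('angle',np.arctan2(u[1],u[0]),'mid',P[1][:2]-.025*u,T[0][:2]-.11*u,P[0][:2]+.085*u)
A=lambda p:[(150+(x+.5)/6-.5,85+(y+.5)/6-.5) for x,y in p]
O=onplane(ct,A([(48,93),(187,65)]),.075);W=onplane(ct,A([(96,314),(210,293)]),.075)
Of=onplane(ct,A([(95,103),(168,92)]),.048);Wf=onplane(ct,A([(145,318),(180,313)]),.055)
B=onplane(ct,A([(217,72),(263,372),(112,398)]),.006)
print('O',O.mean(0),np.linalg.norm(O[0]-O[1]),'W',W.mean(0),np.linalg.norm(W[0]-W[1]));print('Of',Of.mean(0),'Wf',Wf.mean(0));print('base',B,np.linalg.norm(np.diff(B,axis=0),axis=1),np.arctan2(*(B[0]-B[1])[[1,0]]),'ctr',(B[0]+B[2])/2)
C=lambda p:[(330+(x-300+.5)/5-.5,115+(y+.5)/5-.5) for x,y in p]
b=onplane(cs,C([(374,128),(638,181),(620,277),(345,221)]),.006);print('sc base',b[:,:2],b.mean(0))
for w,o in((W,O),(Wf,Of)):
  d=o.mean(0)-w.mean(0);print('dist',np.linalg.norm(d[:2]),np.arctan2(d[1],d[0]),w.mean(0)+.55*d)
d=(b[1]+b[2]-b[0]-b[3])/2;print('scene base ang',np.arctan2(d[1],d[0]),np.linalg.norm(d))
E
```

```text
butt,front [[ 0.4378 -0.3233  0.017 ]
 [ 0.5424 -0.3413  0.017 ]] tip [[ 0.626 -0.357  0.015]] len 0.1061320357770254 0.08507013502473831
angle -0.1773669767532844 mid [ 0.51775148 -0.33693229] [ 0.51767993 -0.33758153] [ 0.52144575 -0.33825655]
O [0.59082837 0.19383034 0.075     ] 0.06058665264783031 W [0.49316525 0.1738441  0.075     ] 0.04886444561094278
Of [0.5907213  0.19251774 0.048     ] Wf [0.49247447 0.1730989  0.055     ]
base [[0.61540763 0.16238354 0.006     ]
 [0.47841213 0.13596255 0.006     ]
 [0.46582628 0.20267809 0.006     ]] [0.13952002 0.06789231] 0.1905210911935847 ctr [0.54061695 0.18253081 0.006     ]
sc base [[0.47010652 0.20270185]
 [0.60352284 0.23033275]
 [0.61661135 0.16194933]
 [0.48261045 0.1334328 ]] [0.54321279 0.18210418 0.006     ]
dist 0.09968718350380254 0.2018576097574025 [0.54687997 0.18483653 0.075     ]
dist 0.10014755042193572 0.19513842993648842 [0.54651023 0.18377926 0.05115   ]
scene base ang 0.20695570311606612 0.13662403630693132
```

Call:
send_rows([
  {"delta_pos":[2.97,2.76,-0.8],"yaw":-0.08},
  {"delta_pos":[2.97,2.76,-0.8],"yaw":-0.08},
  {"delta_pos":[2.97,2.76,-0.8],"yaw":-0.08},
  {"delta_pos":[2.97,2.76,-0.8],"yaw":-0.08},
  {"delta_pos":[2.97,2.76,-0.8],"yaw":-0.08},
  {"delta_pos":[2.97,2.76,-0.8],"yaw":-0.08},
  {"delta_pos":[2.97,2.76,-0.8],"yaw":-0.08},
  {"delta_pos":[2.97,2.76,-0.8],"yaw":-0.08},
  {"delta_pos":[0,0,0],"yaw":0},
], grip=-0.3, force=50)

```text
t: 1.23
tcp_pos: [0.522, -0.3285, 0.1367]
tool_rot: [0.995, -0.099, -0.002, -0.003]
force: [-0.8, 0.8, 0.2]
finger_gap: 0.653
```

```bash
cat > s.py <<'E'
from h import *
def yaw(s):
    x,y,z,w=s['tool_rot'];return np.arctan2(2*(x*y+z*w),1-2*(y*y+z*z))
if __name__=='__main__':
    s=manip.sense();print(s['t'],s['tcp_pos'].round(4),'yaw',round(yaw(s),3),s['force'].round(1),s['finger_gap'],s['q'].round(2))
E
python3 - <<'E'
from s import *
s=manip.sense();i=manip.snapshot('wrist');cv2.imwrite('pics/w1.png',i)
print(s['t'],s['tcp_pos'].round(4),yaw(s),s['finger_gap'])
from scipy.spatial.transform import Rotation as R
c=dict(manip.get_calibration('wrist'));T=np.eye(4);T[:3,:3]=R.from_quat(s['tool_rot']).as_matrix();T[:3,3]=s['tcp_pos']
c['world_to_cam']=np.linalg.inv(T@np.array(c['mount']))
h=cv2.cvtColor(i,cv2.COLOR_BGR2HSV);m=cv2.inRange(h,(0,160,50),(6,255,255))|cv2.inRange(h,(175,160,50),(180,255,255))
C=max(cv2.findContours(m,0,1)[0],key=cv2.contourArea);r=cv2.minAreaRect(C);print(r)
p=onplane(c,cv2.boxPoints(r),.027);print(p.round(4),onplane(c,[r[0]],.027).round(4),np.linalg.norm(np.diff(p,axis=0),axis=1))
print(proj(c,[[.518,-.337,.027]]))
E
```

```text
1.225 [ 0.522  -0.3285  0.1367] -0.19863362712467564 0.6527293030837132
((273.0, 200.5), (93.0, 22.0), 90.0)
[[ 0.547  -0.3311  0.027 ]
 [ 0.5429 -0.3516  0.027 ]
 [ 0.4452 -0.3341  0.027 ]
 [ 0.4497 -0.3113  0.027 ]] [[ 0.4988 -0.3325  0.027 ]] [0.02091664 0.0992187  0.0232029 ]
[[273.82960977 181.53418513]]
```

View pics/w1.png

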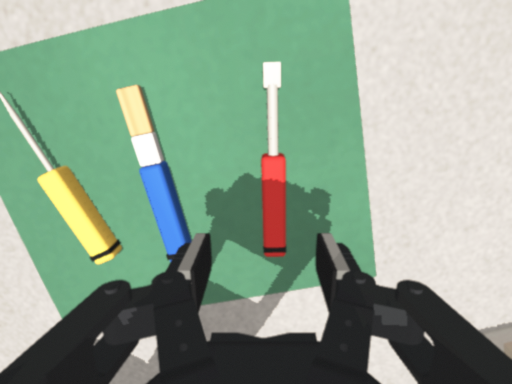

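The wrist view shows the red handle upright at (273,200), with the blade at (272,75). It is square to the jaws and well clear of the brush. Its position agrees with the scene measurement to about 2 mm.

Call:
send_rows([
  {"delta_pos":[-0.15,-0.45,-2.5],"yaw":0.01},
  {"delta_pos":[-0.15,-0.4,-3],"yaw":0},
  {"delta_pos":[0,0,-3],"yaw":0},
  {"delta_pos":[0,0,-2],"yaw":0},
  {"delta_pos":[0,0,0],"yaw":0},
])

```text
t: 1.9
tcp_pos: [0.5146, -0.3451, 0.0308]
tool_rot: [0.995, -0.096, -0.002, -0.001]
force: [0.2, 0.7, 0.7]
finger_gap: 0.65
```

Call:
send_rows([
  {"delta_pos":[0.4,0.8,-1.2],"yaw":0},
  {"delta_pos":[0,0,-0.6],"yaw":0},
  {"delta_pos":[0,0,0],"yaw":0},
])

```text
t: 2.28
tcp_pos: [0.5192, -0.3386, 0.0138]
tool_rot: [0.995, -0.096, -0.0, 0.0]
force: [0.3, -0.2, 1.0]
finger_gap: 0.643
```

Call:
send_rows([
  {"delta_pos":[0,0.1,-0.7],"yaw":0},
  {"delta_pos":[0,0,0],"yaw":0},
])

```text
t: 2.52
tcp_pos: [0.5197, -0.3378, 0.0072]
tool_rot: [0.995, -0.096, 0.0, 0.001]
force: [-0.2, 0.0, 0.2]
finger_gap: 0.65
```

Call:
send_rows([
  {"delta_pos":[0,0,0],"yaw":0},
  {"delta_pos":[0,0,0],"yaw":0},
  {"delta_pos":[0,0,0],"yaw":0},
  {"delta_pos":[0,0,0],"yaw":0},
], grip=1, force=60)

```text
t: 3.02
tcp_pos: [0.5201, -0.3382, 0.0077]
tool_rot: [0.995, -0.096, 0.001, 0.001]
force: [-0.5, -0.5, -0.5]
finger_gap: -0.004
```

The gap shut to 0, so nothing is held. I'll look before moving.

```bash
python3 - <<'E'
from h import *
b=manip.snapshot('scene');w=manip.snapshot('wrist')
o=np.hstack([cv2.resize(b[220:376,160:368],(400,300)),cv2.resize(w,(400,300))])
cv2.imwrite('pics/c2.png',o)
E
python3 s.py
```

```text
3.125 [ 0.5201 -0.3381  0.0077] yaw -0.192 [-0.7 -0.8 -0.3] 0.0006140293684418255 [-0.76  0.79  1.58 -0.    0.77  1.01]
```

View pics/c2.png

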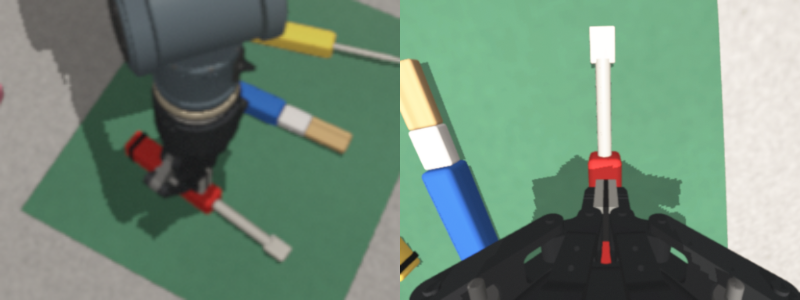

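The wrist half shows the shut pads in front of the handle at about (605,195), narrower than the handle. So they closed above it, although the reported TCP is 20 mm below its top. I'll check where the TCP should appear in the picture.

```bash
python3 - <<'E'
from s import *
from scipy.spatial.transform import Rotation as R
s=manip.sense();w=manip.snapshot('wrist')
c=dict(manip.get_calibration('wrist'));T=np.eye(4);T[:3,:3]=R.from_quat(s['tool_rot']).as_matrix();T[:3,3]=s['tcp_pos']
M=np.array(c['mount']);print('mount',M.round(3))
c['world_to_cam']=np.linalg.inv(T@M)
L=np.c_[np.zeros(6),np.zeros(6),[0,-.01,-.019,-.03,-.04,.01],np.ones(6)]
uv=proj(c,(L@T.T)[:,:3]);print(uv.round(1))
for zt in(.027,.015,.007):
    print(zt,onplane(c,[[264,200],[284,200]],zt).round(4).tolist())
w4=cv2.resize(w[150:384,200:350],None,fx=2.5,fy=2.5,interpolation=cv2.INTER_CUBIC)
for p,col in zip(uv,[(255,0,0),(0,255,0),(0,255,255),(255,0,255),(255,255,0),(255,255,255)]):
    cv2.circle(w4,tuple(int(v) for v in (p-[200,150])*2.5),4,col,-1)
b=manip.snapshot('scene');cs=manip.get_calibration('scene')
u=proj(cs,[s['tcp_pos'],s['tcp_pos']+[0,0,.019]]);print(u)
b4=cv2.resize(b[275:355,215:305],(360,320),interpolation=cv2.INTER_CUBIC)
for p,col in zip(u,[(255,0,0),(0,255,255)]): cv2.circle(b4,tuple(int(v) for v in (p-[215,275])*4),4,col,-1)
o=np.zeros((max(w4.shape[0],320),w4.shape[1]+360,3),np.uint8);o[:w4.shape[0],:w4.shape[1]]=w4;o[:320,w4.shape[1]:]=b4
cv2.imwrite('pics/c3.png',o);print(o.shape)
E
```

```text
mount [[-0.    -0.954 -0.3    0.078]
 [ 1.    -0.    -0.    -0.001]
 [ 0.    -0.3    0.954 -0.166]
 [ 0.     0.     0.     1.   ]]
[[264.1 227.9]
 [264.2 235.2]
 [264.2 242.4]
 [264.3 252.4]
 [264.4 262.7]
 [264.1 221.3]]
0.027 [[0.5449, -0.3428, 0.027], [0.5428, -0.3532, 0.027]]
0.015 [[0.5407, -0.342, 0.015], [0.5385, -0.3533, 0.015]]
0.007 [[0.5379, -0.3415, 0.007], [0.5356, -0.3534, 0.007]]
[[261.85862542 320.94530249]
 [261.77742708 316.58439369]]
(585, 735, 3)
```

View pics/c3.png

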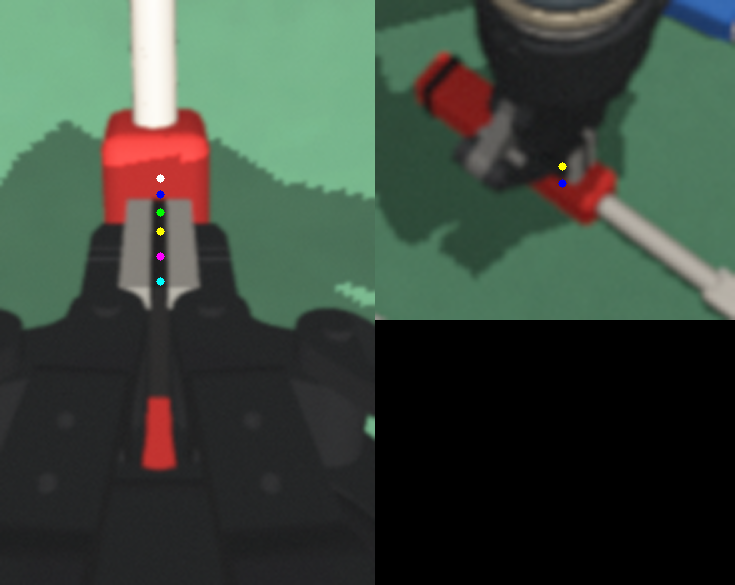

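The TCP dot falls on the tips of the shut pads, and the pads stand visibly above the handle. So the reported z must be too low by roughly 20 mm, or the handle is lower than stated. I'll find its top by touch, in small steps.

Call:
send_rows([
  {"delta_pos":[0,0,-0.3],"yaw":0},
  {"delta_pos":[0,0,0],"yaw":0},
])

```text
t: 3.48
tcp_pos: [0.52, -0.3381, 0.0044]
tool_rot: [0.995, -0.096, 0.001, 0.001]
force: [-0.4, 0.1, -0.6]
finger_gap: 0.003
```

Call:
send_rows([
  {"delta_pos":[0,0,-0.3],"yaw":0},
  {"delta_pos":[0,0,0],"yaw":0},
])

```text
t: 3.72
tcp_pos: [0.5207, -0.3387, 0.0042]
tool_rot: [0.995, -0.096, 0.001, 0.002]
force: [-0.1, 0.2, -0.1]
finger_gap: -0.003
```

```bash
python3 -c "
from s import *
s=manip.sense();print(s['tcp_pos'],s['q'].round(4),s['tau'].round(2),s['force'],s['ft_torque'])"
```

```text
[ 0.52065034 -0.3386727   0.00424358] [-0.7558  0.7958  1.5788 -0.0017  0.7625  1.008 ] [ 2.000e-02 -4.836e+01 -1.066e+01 -0.000e+00  2.000e-02  0.000e+00] [-0.05214904  0.20722618 -0.0604081 ] [ 0.00080185  0.03276952 -0.00607486]
```

Call:
send_rows([
  {"delta_pos":[0,0,1.0],"yaw":0},
  {"delta_pos":[0,0,0],"yaw":0},
])

```text
t: 3.98
tcp_pos: [0.5208, -0.3388, 0.0148]
tool_rot: [0.995, -0.096, 0.002, 0.002]
force: [-0.9, -0.3, -0.0]
finger_gap: -0.002
```

```bash
python3 -c "
from s import *
s=manip.sense();print(s['tcp_pos'],s['q'].round(4),s['tau'].round(2),s['force'],s['ft_torque'])"
```

```text
[ 0.52077333 -0.33878597  0.01480579] [-0.7558  0.7793  1.5761 -0.0017  0.7814  1.008 ] [ 6.000e-02 -4.800e+01 -1.092e+01 -0.000e+00  3.000e-02 -0.000e+00] [-0.9095893  -0.34159837 -0.02227596] [-0.01621274 -0.02415846  0.01374793]
```

```bash
python3 - <<'E'
from s import *
from scipy.spatial.transform import Rotation as R
c=dict(manip.get_calibration('wrist'));T=np.eye(4);T[:3,:3]=R.from_quat([.995,-.099,-.002,-.003]).as_matrix();T[:3,3]=[.522,-.3285,.1367]
c['world_to_cam']=np.linalg.inv(T@np.array(c['mount']))
i=cv2.imread('pics/w1.png');col=i[40:275,273].astype(int)
for r in list(range(18,26))+list(range(110,120))+list(range(205,222)): print(r+40,col[r],end=' ')
print()
for dz in(0,-.01,-.02,-.03):
    f=onplane(c,[[273,154.5],[274,256]],.027+dz);t=onplane(c,[[272,62]],.016+dz)
    print(dz,'handle',np.linalg.norm(f[0]-f[1]).round(4),'shaft+blade',np.linalg.norm((t-f[0])[0][:2]).round(4),f[:,:2].round(4).tolist(),t.round(4))
# scene and top tip on planes
ct=manip.get_calibration('top');cs=manip.get_calibration('scene')
a=cv2.imread('pics/top.png')
cv2.imwrite('pics/x.png',a)
for z in(-.005,.005,.015,.025): print(z,'top tip',onplane(ct,[[378.5,97]],z)[0,:2].round(4),'scene tip',onplane(cs,[[308,353]],z)[0,:2].round(4))
E
```

```text
58 [136 176 116] 59 [137 176 117] 60 [140 179 123] 61 [167 199 165] 62 [228 241 239] 63 [251 254 254] 64 [253 254 255] 65 [253 254 255] 150 [243 249 252] 151 [243 249 252] 152 [243 249 252] 153 [243 249 252] 154 [235 244 250] 155 [183 197 234] 156 [105 114 220] 157 [ 68  73 236] 158 [ 70  74 248] 159 [ 76  80 251] 245 [ 46  49 186] 246 [ 44  47 175] 247 [ 38  40 129] 248 [32 33 70] 249 [29 30 35] 250 [30 31 33] 251 [32 32 58] 252 [ 37  39 116] 253 [ 44  46 169] 254 [ 46  48 183] 255 [ 45  50 170] 256 [ 56  68 136] 257 [ 79 100  95] 258 [ 86 109  75] 259 [ 86 110  73] 260 [ 86 110  73] 261 [ 87 112  73] 
0 handle 0.1095 shaft+blade 0.0827 [[0.5446, -0.3413], [0.4368, -0.3219]] [[ 0.6259 -0.3562  0.016 ]]
-0.01 handle 0.1135 shaft+blade 0.0857 [[0.5426, -0.3412], [0.4309, -0.3211]] [[ 0.6268 -0.3566  0.006 ]]
-0.02 handle 0.1175 shaft+blade 0.0886 [[0.5406, -0.3411], [0.425, -0.3202]] [[ 0.6278 -0.3571 -0.004 ]]
-0.03 handle 0.1215 shaft+blade 0.0916 [[0.5386, -0.341], [0.4191, -0.3194]] [[ 0.6287 -0.3575 -0.014 ]]
-0.005 top tip [ 0.6294 -0.3609] scene tip [ 0.6238 -0.349 ]
0.005 top tip [ 0.6262 -0.3585] scene tip [ 0.6248 -0.3528]
0.015 top tip [ 0.6231 -0.3561] scene tip [ 0.6259 -0.3567]
0.025 top tip [ 0.6199 -0.3536] scene tip [ 0.627  -0.3606]
```

```bash
python3 - <<'E'
from s import *
from scipy.spatial.transform import Rotation as R
s=manip.sense();w=manip.snapshot('wrist');cv2.imwrite('pics/w2.png',w);b=manip.snapshot('scene');cv2.imwrite('pics/s2.png',b)
c=dict(manip.get_calibration('wrist'));T=np.eye(4);T[:3,:3]=R.from_quat(s['tool_rot']).as_matrix();T[:3,3]=s['tcp_pos']
c['world_to_cam']=np.linalg.inv(T@np.array(c['mount']))
print(s['tcp_pos'])
for z,n in((.015,'tip'),(.027,'front edge')):
  f=np.array([.519,-.337])+(.11 if n=='tip' else .025)*np.array([np.cos(-.185),np.sin(-.185)])
  for dz in(0,-.01,-.02,-.03): print(n,dz,'expect row',proj(c,[[*f,z+dz]]).round(1))
h=w[:,256:300].astype(int)
g=w.astype(int)
for x in(260,267,280):
  print(x,[(r,*g[r,x]) for r in list(range(20,60,2))])
  print(x,[(r,*g[r,x]) for r in list(range(186,240,3))])
  
o=np.zeros((560,800,3),np.uint8)
o[:525,:400]=cv2.resize(w[20:230,190:350],(400,525),interpolation=cv2.INTER_CUBIC);o[:400,400:]=cv2.resize(b[270:360,215:305],(400,400),interpolation=cv2.INTER_CUBIC)
cs=manip.get_calibration('scene')
for p,col in zip(proj(cs,[s['tcp_pos'],s['tcp_pos']+[0,0,.023]]),[(255,0,0),(0,255,255)]):
  cv2.circle(o,(int(400+(p[0]-215)*4.444),int((p[1]-270)*4.444)),3,col,-1)
cv2.imwrite('pics/c4.png',o)
E
```

```text
[ 0.52077333 -0.33878597  0.01480579]
tip 0 expect row [[260.1  35.3]]
tip -0.01 expect row [[260.2  39.1]]
tip -0.02 expect row [[260.3  42.4]]
tip -0.03 expect row [[260.4  45.3]]
front edge 0 expect row [[261.5 199.5]]
front edge -0.01 expect row [[261.5 193.9]]
front edge -0.02 expect row [[261.5 188.9]]
front edge -0.03 expect row [[261.6 184.3]]
260 [(20, np.int64(138), np.int64(177), np.int64(118)), (22, np.int64(137), np.int64(177), np.int64(117)), (24, np.int64(138), np.int64(177), np.int64(117)), (26, np.int64(138), np.int64(178), np.int64(118)), (28, np.int64(138), np.int64(178), np.int64(118)), (30, np.int64(137), np.int64(178), np.int64(118)), (32, np.int64(138), np.int64(178), np.int64(118)), (34, np.int64(138), np.int64(178), np.int64(117)), (36, np.int64(139), np.int64(179), np.int64(121)), (38, np.int64(235), np.int64(245), np.int64(246)), (40, np.int64(254), np.int64(255), np.int64(255)), (42, np.int64(254), np.int64(255), np.int64(255)), (44, np.int64(254), np.int64(255), np.int64(255)), (46, np.int64(254), np.int64(255), np.int64(255)), (48, np.int64(254), np.int6
[... 4374 characters left out ...]
(198, np.int64(87), np.int64(110), np.int64(130)), (201, np.int64(66), np.int64(82), np.int64(151)), (204, np.int64(56), np.int64(61), np.int64(209)), (207, np.int64(63), np.int64(68), np.int64(230)), (210, np.int64(62), np.int64(67), np.int64(230)), (213, np.int64(45), np.int64(49), np.int64(167)), (216, np.int64(44), np.int64(48), np.int64(164)), (219, np.int64(44), np.int64(48), np.int64(163)), (222, np.int64(44), np.int64(48), np.int64(163)), (225, np.int64(44), np.int64(48), np.int64(163)), (228, np.int64(43), np.int64(47), np.int64(163)), (231, np.int64(45), np.int64(49), np.int64(164)), (234, np.int64(45), np.int64(49), np.int64(163)), (237, np.int64(45), np.int64(48), np.int64(163))]
```

View pics/c4.png

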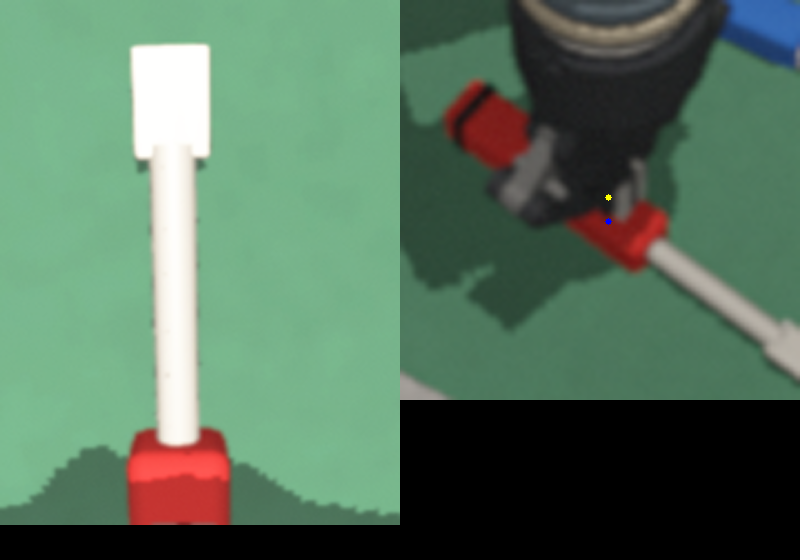

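Two views give the tip position, so I'll work out how far behind the reported TCP the visible pad ends lie.

```bash
python3 - <<'E'
from s import *
from scipy.spatial.transform import Rotation as R
s=manip.sense()
c=dict(manip.get_calibration('wrist'));T=np.eye(4);T[:3,:3]=R.from_quat(s['tool_rot']).as_matrix();T[:3,3]=s['tcp_pos']
c['world_to_cam']=np.linalg.inv(T@np.array(c['mount']));cs=manip.get_calibration('scene')
for h in(0,.01,.02,.03):
  for x in(0,.011):
    P=(T@[x,0,-h,1])[:3];print(h,x,P.round(4),'wrist',proj(c,[P]).round(1)[0],'scene',proj(cs,[P]).round(1)[0],'crop',((proj(cs,[P])[0]-[215,270])*4.444+[400,0]).round())
w=cv2.imread('pics/w2.png').astype(int);print([(r,*map(int,w[r,257])) for r in range(224,236)])
# triangulate pad end: wrist (260,230), scene (266.3,319)
o1,d1=ray(c,[[263,230]]);o2,d2=ray(cs,[[266.8,318]])
A=np.c_[d1[0],-d2[0]];k=np.linalg.lstsq(A,o2-o1,rcond=None)[0];print((o1+k[0]*d1[0]).round(4),(o2+k[1]*d2[0]).round(4))
E
```

```text
0 0 [ 0.5201 -0.3382  0.014 ] wrist [264.1 227.9] scene [261.8 319.5] crop [608. 220.]
0 0.011 [ 0.5309 -0.3403  0.014 ] wrist [264.2 211.4] scene [266.3 322.9] crop [628. 235.]
0.01 0 [ 0.5201 -0.3382  0.024 ] wrist [264.2 235.2] scene [261.8 317.2] crop [608. 210.]
0.01 0.011 [ 0.5309 -0.3403  0.024 ] wrist [264.2 217.9] scene [266.3 320.6] crop [628. 225.]
0.02 0 [ 0.5201 -0.3382  0.034 ] wrist [264.3 243.3] scene [261.7 314.9] crop [608. 199.]
0.02 0.011 [ 0.5309 -0.3402  0.034 ] wrist [264.3 225.1] scene [266.3 318.3] crop [628. 215.]
0.03 0 [ 0.5201 -0.3381  0.044 ] wrist [264.3 252.4] scene [261.7 312.5] crop [608. 189.]
0.03 0.011 [ 0.5309 -0.3402  0.044 ] wrist [264.3 233.3] scene [266.3 315.9] crop [628. 204.]
[(224, 49, 52, 197), (225, 50, 53, 197), (226, 49, 52, 197), (227, 49, 52, 197), (228, 55, 59, 190), (229, 80, 84, 164), (230, 111, 116, 141), (231, 121, 128, 133), (232, 123, 129, 133), (233, 122, 128, 132), (234, 123, 129, 133), (235, 122, 129, 132)]
[ 0.5304 -0.3394  0.0388] [ 0.5323 -0.3408  0.0378]
```

Both views put the ends of the shut pads 20–25 mm behind the reported TCP, at about z = 0.038 against a reported 0.014. That explains the miss. I'll open, go down in steps by that much while watching the force, and then close.

Call:
send_rows([
  {"delta_pos":[0,0,0.5],"yaw":0},
  {"delta_pos":[0,0,0],"yaw":0},
  {"delta_pos":[0,0,0],"yaw":0},
  {"delta_pos":[0,0.1,0],"yaw":0},
], grip=-0.3)

```text
t: 4.58
tcp_pos: [0.5197, -0.3369, 0.0185]
tool_rot: [0.995, -0.096, 0.0, 0.001]
force: [-0.6, 0.3, 0.0]
finger_gap: 0.651
```

Call:
send_rows([
  {"delta_pos":[0,0,-1.0],"yaw":0},
  {"delta_pos":[0,0,-0.8],"yaw":0},
  {"delta_pos":[0,0,0],"yaw":0},
])

```text
t: 4.95
tcp_pos: [0.5193, -0.3363, -0.0014]
tool_rot: [0.995, -0.096, -0.0, 0.0]
force: [0.2, -0.6, 0.9]
finger_gap: 0.653
```

Call:
send_rows([
  {"delta_pos":[0,0,-0.6],"yaw":0},
  {"delta_pos":[0,0,0],"yaw":0},
])

```text
t: 5.2
tcp_pos: [0.5192, -0.3363, -0.0081]
tool_rot: [0.995, -0.096, -0.001, 0.0]
force: [-0.6, -1.1, 0.5]
finger_gap: 0.649
```

Call:
send_rows([
  {"delta_pos":[0,0,-0.5],"yaw":0},
  {"delta_pos":[0,0,0],"yaw":0},
])

```text
t: 5.45
tcp_pos: [0.5193, -0.3364, -0.0133]
tool_rot: [0.995, -0.096, -0.0, 0.0]
force: [-0.4, 0.0, -0.8]
finger_gap: 0.648
```

Call:
send_rows([
  {"delta_pos":[0,0,-0.1],"yaw":0},
  {"delta_pos":[0,0,0],"yaw":0},
  {"delta_pos":[0,0,0],"yaw":0},
  {"delta_pos":[0,0,0],"yaw":0},
], grip=1, force=60)

```text
t: 5.95
tcp_pos: [0.5195, -0.3365, -0.0138]
tool_rot: [0.995, -0.096, -0.0, 0.001]
force: [0.3, 0.1, -1.5]
finger_gap: 0.267
```

Gripped: the gap is 0.267, and 24/85 = 0.28 was expected. Lift next, then carry and turn.

Call:
send_rows([
  {"delta_pos":[0,0,2],"yaw":0},
  {"delta_pos":[0,0,4],"yaw":0},
  {"delta_pos":[0,0,4],"yaw":0},
  {"delta_pos":[0,0,4],"yaw":0},
  {"delta_pos":[0,0,4],"yaw":0.1},
  {"delta_pos":[0,1,0],"yaw":0.18},
  {"delta_pos":[0,2,0],"yaw":0.18},
  {"delta_pos":[0,2.9,0],"yaw":0.18},
  {"delta_pos":[0,2.9,0],"yaw":0.18},
  {"delta_pos":[0,2.9,0],"yaw":0.18},
])

```text
t: 7.2
tcp_pos: [0.5193, -0.2187, 0.1852]
tool_rot: [0.914, 0.407, 0.006, 0.006]
force: [-0.2, 0.3, -0.8]
finger_gap: 0.263
```

Call:
send_rows([
  {"delta_pos":[0.2,3.2,0],"yaw":0.18},
  {"delta_pos":[0.2,3.2,0],"yaw":0.18},
  {"delta_pos":[0.2,3.2,0],"yaw":0.18},
  {"delta_pos":[0.2,3.2,0],"yaw":0.18},
  {"delta_pos":[0.2,3.2,0],"yaw":0.18},
  {"delta_pos":[0.2,3.2,0],"yaw":0.18},
  {"delta_pos":[0.2,3.2,0],"yaw":0.18},
  {"delta_pos":[0.2,3.2,0],"yaw":0.18},
  {"delta_pos":[0.2,3.2,0],"yaw":0.18},
  {"delta_pos":[0,0,0],"yaw":0.18},
])

```text
t: 8.45
tcp_pos: [0.5362, 0.0812, 0.1993]
tool_rot: [0.218, 0.976, 0.013, 0.004]
force: [-0.5, -0.1, -0.5]
finger_gap: 0.265
```

```bash
python3 s.py
```

```text
8.45 [0.5362 0.0812 0.1993] yaw 2.701 [-0.5 -0.1 -0.5] 0.26485621228747463 [-0.07  0.42  1.66  0.03  1.05 -1.22]
```

Call:
send_rows([
  {"delta_pos":[0.2,2.4,0],"yaw":0.16},
  {"delta_pos":[0.2,2.4,0],"yaw":0.16},
  {"delta_pos":[0.2,2.4,0],"yaw":0.16},
  {"delta_pos":[0.2,2,-1],"yaw":0.1},
  {"delta_pos":[0,0,0],"yaw":0},
  {"delta_pos":[0,0,0],"yaw":0},
])

```text
t: 9.2
tcp_pos: [0.544, 0.1761, 0.1971]
tool_rot: [-0.08, 0.997, 0.014, 0.005]
force: [0.1, -0.4, -0.6]
finger_gap: 0.262
```

```bash
python3 s.py; python3 - <<'E'
from h import *
a=manip.snapshot('top');b=manip.snapshot('scene');w=manip.snapshot('wrist')
cv2.imwrite('pics/t5.png',a);cv2.imwrite('pics/s5.png',b);cv2.imwrite('pics/w5.png',w)
o=np.hstack([cv2.resize(b[40:200,270:483],(400,300)),cv2.resize(w,(400,300))]);cv2.imwrite('pics/c5.png',o)
E
```

```text
9.2 [0.544  0.1761 0.1971] yaw -2.982 [ 0.1 -0.4 -0.6] 0.26246378318614827 [ 0.1   0.46  1.59  0.03  1.08 -1.64]
```

View pics/c5.png

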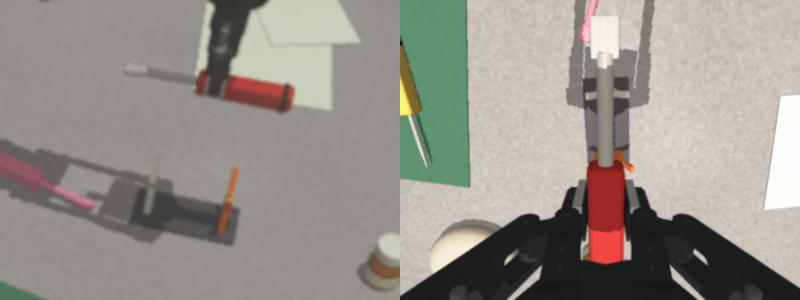

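The scene half shows the chisel over the rest with its tip past the white fork. The wrist half shows it square in the jaws. The reported pose needs about +3 mm in x, +9 mm in y and +0.04 rad.

Call:
send_rows([
  {"delta_pos":[0.2,0.7,-2],"yaw":0.03},
  {"delta_pos":[0,0,-3.5],"yaw":0},
  {"delta_pos":[0,0,-3.5],"yaw":0},
  {"delta_pos":[0,0,-2.5],"yaw":0},
  {"delta_pos":[0,0,0],"yaw":0},
  {"delta_pos":[0,0,0],"yaw":0},
])

```text
t: 10.1
tcp_pos: [0.5494, 0.1792, 0.0823]
tool_rot: [-0.091, 0.996, 0.014, 0.008]
force: [0.3, 0.1, -1.0]
finger_gap: 0.268
```

```bash
python3 s.py
```

```text
10.1 [0.5494 0.1792 0.0823] yaw -2.96 [ 0.3  0.1 -1. ] 0.26776662765738063 [ 0.11  0.63  1.68  0.04  0.82 -1.67]
```

Call:
send_rows([
  {"delta_pos":[-0.2,0.6,0],"yaw":0.02},
  {"delta_pos":[0,0,-1.2],"yaw":0},
  {"delta_pos":[0,0,-0.8],"yaw":0},
  {"delta_pos":[0,0,0],"yaw":0},
  {"delta_pos":[0,0,0],"yaw":0},
])

```text
t: 10.72
tcp_pos: [0.5491, 0.1859, 0.0638]
tool_rot: [-0.102, 0.995, 0.014, 0.01]
force: [0.1, -0.2, -0.8]
finger_gap: 0.267
```

```bash
python3 s.py; python3 - <<'E'
from s import *
from scipy.spatial.transform import Rotation as R
b=manip.snapshot('scene');s=manip.sense();w=manip.snapshot('wrist')
o=np.hstack([cv2.resize(b[90:180,310:430],(400,300),interpolation=cv2.INTER_CUBIC),cv2.resize(w[0:288,64:448],(400,300))]);cv2.imwrite('pics/c6.png',o)
E
```

```text
10.725 [0.5491 0.1859 0.0638] yaw -2.938 [ 0.1 -0.2 -0.8] 0.26658259316848765 [ 0.12  0.66  1.69  0.04  0.78 -1.68]
```

View pics/c6.png

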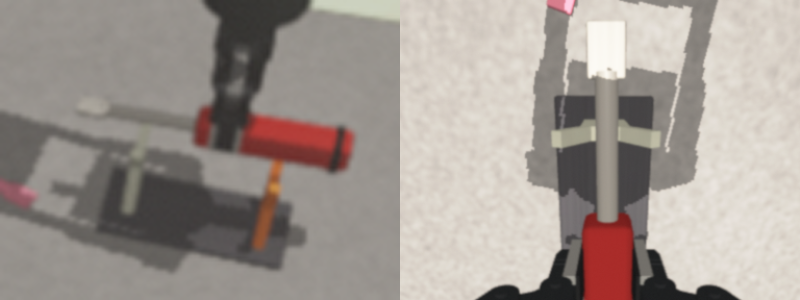

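The shaft at (606,150) is centred on the white fork (552 to 661), and the handle sits over the orange fork. Lowering now.

Call:
send_rows([
  {"delta_pos":[-0.1,0,-1.0],"yaw":0},
  {"delta_pos":[0,0,-0.8],"yaw":0},
  {"delta_pos":[0,0,0],"yaw":0},
])

```text
t: 11.2
tcp_pos: [0.548, 0.1858, 0.0447]
tool_rot: [-0.102, 0.995, 0.014, 0.01]
force: [-0.3, 1.3, -0.7]
finger_gap: 0.265
```

Call:
send_rows([
  {"delta_pos":[0,0,-0.5],"yaw":0},
  {"delta_pos":[0,0,0],"yaw":0},
])

```text
t: 11.45
tcp_pos: [0.548, 0.1858, 0.0391]
tool_rot: [-0.102, 0.995, 0.014, 0.01]
force: [-0.3, 0.4, -0.8]
finger_gap: 0.265
```

Call:
send_rows([
  {"delta_pos":[0,0,-0.5],"yaw":0},
  {"delta_pos":[0,0,0],"yaw":0},
])

```text
t: 11.7
tcp_pos: [0.5482, 0.1858, 0.034]
tool_rot: [-0.102, 0.995, 0.014, 0.011]
force: [-0.7, 0.7, -1.3]
finger_gap: 0.263
```

Call:
send_rows([
  {"delta_pos":[0,0,-0.2],"yaw":0},
  {"delta_pos":[0,0,0],"yaw":0},
])

```text
t: 11.95
tcp_pos: [0.5487, 0.1859, 0.0323]
tool_rot: [-0.101, 0.995, 0.014, 0.011]
force: [0.4, -0.1, 0.3]
finger_gap: 0.266
```

Call:
send_rows([
  {"delta_pos":[0,0,-0.15],"yaw":0},
  {"delta_pos":[0,0,0],"yaw":0},
])

```text
t: 12.2
tcp_pos: [0.5487, 0.1859, 0.0319]
tool_rot: [-0.102, 0.995, 0.014, 0.011]
force: [-0.7, -0.3, 2.6]
finger_gap: 0.266
```

Contact (2.6 N) came at the expected height. Opening and backing off.

Call:
send_rows([
  {"delta_pos":[0,0,0],"yaw":0},
  {"delta_pos":[0,0,0],"yaw":0},
  {"delta_pos":[0,0,0],"yaw":0},
  {"delta_pos":[0,0,0],"yaw":0},
], grip=-0.4)

```text
t: 12.7
tcp_pos: [0.549, 0.1859, 0.0316]
tool_rot: [-0.102, 0.995, 0.014, 0.012]
force: [0.0, 0.5, -0.6]
finger_gap: 0.702
```

Call:
send_rows([
  {"delta_pos":[0,0,1],"yaw":0},
  {"delta_pos":[0,0,3],"yaw":0},
  {"delta_pos":[0,0,4],"yaw":0},
  {"delta_pos":[0,0,4],"yaw":0},
  {"delta_pos":[0,0,4],"yaw":0},
  {"delta_pos":[0,-5,2],"yaw":0},
  {"delta_pos":[0,-5,0],"yaw":0},
  {"delta_pos":[0,-5,0],"yaw":0},
  {"delta_pos":[0,0,0],"yaw":0},
  {"delta_pos":[0,0,0],"yaw":0},
])

```text
t: 13.95
tcp_pos: [0.5489, 0.0326, 0.2242]
tool_rot: [-0.103, 0.994, 0.013, 0.016]
force: [0.2, -0.6, 0.2]
finger_gap: 0.696
```

```bash
python3 s.py; python3 - <<'E'
from h import *
a=manip.snapshot('top');b=manip.snapshot('scene')
cs=manip.get_calibration('scene');ct=manip.get_calibration('top')
for n,i,c in(('top',a,ct),('scene',b,cs)):
    hh=cv2.cvtColor(i,cv2.COLOR_BGR2HSV);m=cv2.inRange(hh,(0,175,60),(6,255,255))|cv2.inRange(hh,(175,175,60),(180,255,255))
    C=max(cv2.findContours(m,0,1)[0],key=cv2.contourArea);r=cv2.minAreaRect(C);print(n,r,onplane(c,[r[0]],.065).round(4))
    for k,(lo,hi) in {'yellow':((21,120,60),(34,255,255)),'blue':((95,110,50),(130,255,255))}.items():
        m=cv2.inRange(hh,lo,hi);C=max(cv2.findContours(m,0,1)[0],key=cv2.contourArea);print(k,cv2.minAreaRect(C)[0],onplane(c,[cv2.minAreaRect(C)[0]],.027).round(3))
o=np.hstack([cv2.resize(b[90:180,310:430],(400,300),interpolation=cv2.INTER_CUBIC),cv2.resize(a[75:165,120:240],(400,300),interpolation=cv2.INTER_CUBIC)]);cv2.imwrite('pics/c7.png',o)
E
```

```text
13.95 [0.5489 0.0326 0.2242] yaw -2.936 [ 0.2 -0.6  0.2] 0.6962454553795192 [-0.16  0.39  1.63  0.04  1.1  -1.96]Traceback (most recent call last):
  File "<stdin>", line 6, in <module>
ValueError: max() iterable argument is empty
```

```bash
python3 - <<'E'
from h import *
b=manip.snapshot('scene');cs=manip.get_calibration('scene');b0=cv2.imread('pics/scene.png')
for n,i in(('start',b0),('now',b)):
    hh=cv2.cvtColor(i,cv2.COLOR_BGR2HSV)
    for k,(lo,hi) in {'yellow':((21,120,60),(34,255,255)),'blue':((95,110,50),(130,255,255)),'red':((0,175,60),(6,255,255))}.items():
        m=cv2.inRange(hh,lo,hi)
        L=cv2.findContours(m,0,1)[0]
        if k=='yellow': L=[c for c in L if cv2.contourArea(c)>60]
        if not L: print(n,k,'none');continue
        C=max(L,key=cv2.contourArea);r=cv2.minAreaRect(C);print(n,k,r,onplane(cs,cv2.boxPoints(r),.06 if k=='red' else .02).round(3)[:,:2].tolist())
u=np.array([.980,.198]);M=np.array([.493,.173])+.055*u
e=[proj(cs,[[*(M+d*u),.060]])[0].round(1) for d in(.085,-.025,-.11)];print('expected butt,front,tip',e)
o=cv2.resize(b[90:180,310:430],(800,600),interpolation=cv2.INTER_CUBIC)
for p in e: cv2.circle(o,tuple(int(v) for v in(p-[310,90])*6.667),4,(255,255,0),1)
cv2.imwrite('pics/c8.png',o)
E
```

```text
start yellow ((307.79412841796875, 237.6764678955078), (51.304054260253906, 13.992016792297363), 12.52880859375) [[0.47, -0.159], [0.459, -0.123], [0.568, -0.099], [0.576, -0.134]]
start blue ((281.3709716796875, 267.5472412109375), (53.09241485595703, 14.868468284606934), 24.904766082763672) [[0.448, -0.238], [0.444, -0.203], [0.556, -0.205], [0.558, -0.239]]
start red ((251.2989044189453, 310.2426452636719), (50.76799392700195, 13.461210250854492), 36.469234466552734) [[0.456, -0.354], [0.457, -0.328], [0.553, -0.346], [0.55, -0.371]]
now yellow ((307.79412841796875, 237.6764678955078), (51.304046630859375, 13.992012977600098), 12.52880859375) [[0.47, -0.159], [0.459, -0.123], [0.568, -0.099], [0.576, -0.134]]
now blue ((281.3709716796875, 267.5472412109375), (53.09241485595703, 14.868468284606934), 24.904766082763672) [[0.448, -0.238], [0.444, -0.203], [0.556, -0.205], [0.558, -0.239]]
now red ((380.29998779296875, 136.10000610351562), (3.1622774600982666, 1.2649110555648804), 18.434947967529297) [[0.554, 0.2], [0.554, 0.204], [0.561, 0.205], [0.562, 0.2]]
expected butt,front,tip [array([408.6, 146.3]), array([363.3, 137.1]), array([329.3, 130.3])]
```

View pics/c8.png

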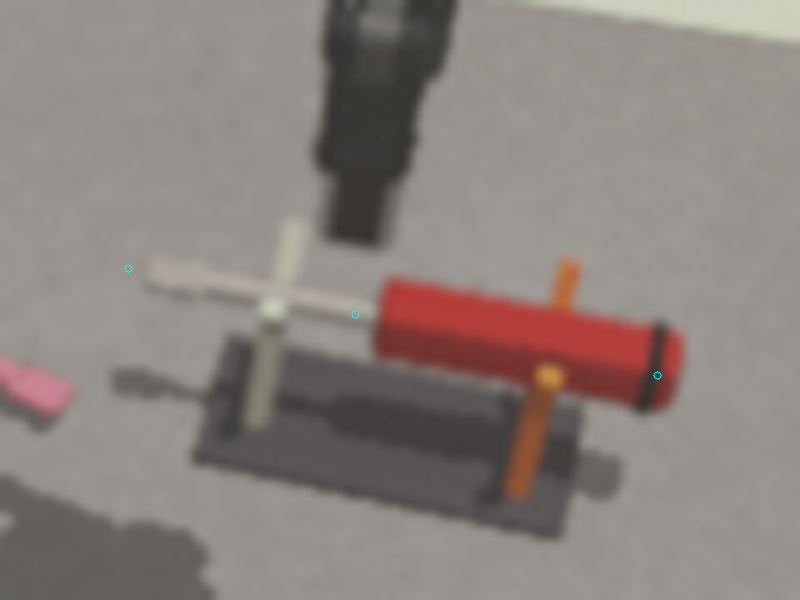

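The chisel lies in both notches with its tip past the white fork: tip at crop (150,272), butt at (680,360), about 7 mm further along +x than ideal but well inside the limits. The arm is clear, and the pick and brush are at exactly the same pixels as at the start.

```bash
python3 -c "
from h import *
print(manip.sign_off())"
```

```text
the job is handed in; nothing more can be done
None
```

I gripped the red chisel by its handle, lifted it, turned it end for end and laid it in the rest. The gripper then let go and moved clear, and I handed the job in at about 14 s.

**Final checks:**
- **Seating:** the last scene picture shows the shaft in the white notch and the handle in the orange one, with the tip past the white fork. It looks level and in line with the rest. The height was confirmed only by the first contact (2.6 N) at the expected level.
- **Position along the rest:** the chisel sits about 7 mm beyond the ideal 55 mm, near 62 mm (allowed 20 to 100 mm).
- **Bystanders:** the yellow pick and blue brush are at exactly the same pixels as at the start.
- **Robot:** it touches nothing.

**What failed or disagreed:**
- **First grasp:** it closed on air. Two camera views put the fingertips about 20–25 mm above the reported tool point (TCP), contrary to the interface text. I went that much lower and the second grasp held.
- **Last check:** the top view was hidden by the arm, so only the scene camera confirmed the final placing. The colour measurement of the handle also failed in that view, so I judged the position by eye against the projected ideal points.

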